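Clamp the tin under the shaker's sliding cover and start it

TASK

Get the tin shaker running: slide its flat cover under the yellow bridge and over the tin, until the cover's red flange nips the tin firmly against the end pad and stays so when you let go: go slowly and by feel, so as not to crush the tin. Only then swing the red start lever over to its stop and let it spring back. Leave the tin clamped, and the two jars and the cup standing where they are.

Things in the scene. Friction and masses are not known exactly. Their poses are not given: they have to be found in the camera images.
- shaker: Bench tin shaker: a fixed green box 180 mm deep (its x, away from the robot at yaw 0), 385 mm long (y -200 to +185 mm), top 95 mm above the table; origin on the table, z up. An open trough 100 mm wide (x), its floor 18 mm above the table, runs along y inside it; the cover slides over it along y. A grey lever block (x 90 to 146, y -135 to -45 mm, 85 mm high) stands at its far side.
- bridge (a point): Middle of the underside of the fixed yellow bridge that crosses over the cover's path at the shaker's y = 0: beam 50 mm wide (y -25 to +25), underside 130 mm and top 152 mm above the table, on two posts at shaker x = -99 and +99 mm (18 mm thick).
- compartment (a point): Middle of the open tin compartment at the level of the shaker's top (shaker x = 0, y = +60 mm, 95 mm up). Its far end is a black rubber pad on a screw, set anew each time: the pad's face stands somewhere between shaker y = 83 and 105 mm and is not measured.
- cover: The cover: flat grey metal plate 146 (x) by 170 (y) by 5 mm, upper face 100 mm above the table; origin at the centre of its underside, axes as the shaker's. It slides along the shaker's y with 7 to 8 N of drag and stays where it is left; starts at y = -110 to -75 mm. Two black ribs along x stand on it (see rear_rib). A red flange hangs 50 mm down, its face at y = -70 mm.
- tin: The loose paint tin, 90 mm in diameter, 68 mm high, standing in the trough below the cover's level, orange band; origin under its centre. The cover passes over it; the flange pushes it along the floor against the pad. Once it is against the pad, pushing the cover with 18 to 30 N clamps it; over 60 N on the tin crushes it.
- rear_rib (a point): Middle of the top of the cover's rib at its -y end, 70 mm from its middle (122 mm above the table). Each rib is 90 mm long (x), 10 mm thick and 22 mm high.
- front_rib (a point): Middle of the top of the cover's rib at its +y end, 70 mm from its middle (122 mm above the table). The ribs pass under the bridge, a gripper's fingers do not; with the cover open it is hidden under the bridge.
- start_lever (a joint): Sprung start lever, rad: 0 at rest, leaning 0.4 rad from upright towards the shaker's -y; 0.8 at its stop, leaning 0.4 rad towards +y. Its pivot is at shaker x = 118, y = -90, z = 90 mm, axis along the shaker's x. About 5 N at the ball holds it at its stop; released, it springs back to 0.
- lever_ball (a point): Centre of the red ball, 32 mm in diameter, at the end of the start lever, 100 mm from the pivot; the steel rod below it is 12 mm thick.
- red_jar: Bystander: jar with a red cap, 52 mm in diameter, 80 mm high; origin under its centre.
- amber_jar: Bystander: jar with a yellow cap, 56 mm in diameter, 95 mm high; origin under its centre.
- cup: Bystander: blue cup without handle, 68 mm in diameter, 85 mm high; origin under its centre.

How it is judged:
On the way, in this order (a step that is already met when the one before it is completed fails the run):
1. the cover is over the tin and nips it against the end pad (contact force between cover and tin above 2.7 N and y of cover in the frame of shaker above 0.055 m and angle between tin's own z axis and vertical below 0.1 rad), for 0.3 s.
2. the start lever is at its stop (value of joint start_lever above 0.74 rad), for 0.05 s.
At the end, for the whole second after the job is handed in: The cover has slid over the tin and still nips it (its flange presses on the standing tin with more than 2.7 N, untouched by the robot), the start lever has been at its stop and is back at rest (below 0.06 rad), and the jars and the cup stand upright within 30 mm of where they were (all of step 1 and value of joint start_lever below 0.06 rad and velocity of joint start_lever below 0.1 rad/s and distance of each of red_jar, amber_jar, cup from where it was at the start of the episode below 0.03 m and angle between each of red_jar, amber_jar, cup's own z axis and vertical below 0.2 rad).
It fails at once if the start lever is swung while the tin is not clamped (value of joint start_lever above 0.3 rad and contact force between cover and tin below 2.4 N).
It fails at once if the tin is crushed: the cover presses on it with more than 60 N (contact force between cover and tin above 60 N).
It fails at once if a jar or the cup is knocked over or pushed 50 mm away (angle between any of red_jar, amber_jar, cup's own z axis and vertical above 0.6 rad or distance of any of red_jar, amber_jar, cup from where it was at the start of the episode above 0.05 m).
It also fails if it takes over 64 s, if anything falls off the work surface, if the arm or the gripper's body presses on something with over 40 N, if the wrist force passes 120 N, or if a joint passes its speed limit or range.

ROBOT

A 6-joint arm with a two-finger parallel gripper is mounted at the origin on the work surface. World frame = base frame: x ahead of the robot, y to its left, z up, the work surface at z = 0. Lengths are in m, angles in rad, forces in N, time in s.
With the tool pointing down it reaches from about 0.25 to 0.775 m from the base axis. Payload 4 kg.
Tool frame: the origin (TCP) lies on the centre line of the jaws, within the pads' length; the fingertips stand 19 mm ahead of it and the grasp point (between the pads) is the TCP (robot.finger_overhang is the distance from the TCP to the fingertips, in m); z points along the fingers, y is the line along which they close (so a half turn about z gives the same grasp; the last joint's range is limited). The gripper opens to 85 mm and grips with 20 to 120 N. Pads are 22 mm wide; open, the fingers measure 114 mm over their backs; the gripper's body (76 mm by 85 mm) begins 54 mm behind the grasp point. The pads swing forward as they close: fully open they stand 13 mm farther back than shut.
Start: joints at [-1.361, 0.087, 1.371, -0, 1.684, -0.103], TCP at [0.169, -0.523, 0.25] pointing down, gripper open.
Joint ranges: [-3.1, 3.1], [-0.76, 2.03], [0.27, 2.55], [-1.08, 4.22], [0.17, 2.65], [-2.57, 2.57]. Speed limits (rad/s): [2.79, 2.79, 3.14, 3.14, 3.14, 3.14].

INTERFACE

Orientations are given as [roll, pitch, yaw] about the fixed x, y, z axes, in that order (R = Rz(yaw) Ry(pitch) Rx(roll)).
In Python, from plant import robot gives the robot as it stands.
- The arm moves only by the tool apply_moves, never from a script. Its argument "motion" is a list of rows, each a list of 7 numbers: the shift along the tool's x, y, z in mm, then the turn, a rotation vector about the tool's x, y, z in rad, then the opening, from -1 (shut) to 1 (fully open). A call has 1 to 10 rows; each row shifts and turns the commanded pose from where the row before left it, along the tool's axes as they then stand; what a row does not reach is not made up. A row lasts 1/8 s, in which the tool goes at most 62.5 mm and 10.7 degrees, less where a joint would pass 70% of its speed; a pose out of reach is approached as far as the arm can. A call is refused whole if a number of a shift passes 62.5 or a number of a turn 0.188, either way. A call with a gripper value outside its range is refused whole. The fingers move at their own pace and stop on an object; "grip_force" is the grip in N (left out, the last holds). Time passes only in rows, so rows that do not move let the fingers close. It gives the time, the measured TCP pose, the force, the opening and the grip force at its end, in the units of the state.
- robot.state(): the state, without advancing time (a new reading comes with each control period).
- robot.grab_frame(name): name is "side" or "top"; returns the picture (400x640x3 uint8, red, green, blue); there is no depth.
- robot.calibration(name): a dict with "camera_matrix" (3x3 intrinsics, pixels), "D" ([k1, k2, p1, p2, k3] as OpenCV has them; the pictures are not rectified), "origin" and "rotation" of the camera in the world. Camera axes: x right, y up, looking along -z (the intrinsics and any distortion apply to the point x, -y, -z); pixel columns grow to the right and rows downward; lengths in m; the calibration is good to about 2 mm. A picture is of the moment at which its call begins. calibration takes no time and is no camera call.
- robot.finish_job(): hands the job in; it is judged then, once.
Trained networks look in the newest picture that a camera, given by its name, has taken for a name from the list of things; names that differ only in an ending like _2 or _b are one class to them, and where a whole thing is asked for, a point or a joint stands for the part that bears it (a point fixed in the world has none). Each returns a list of dicts, best first, with "confidence" (0 to 1); they miss things now and then, are a little off and sometimes report something else, mostly with a low value. They report only what shows in the picture. A call takes as long as a camera call.
- robot.recognise(query, camera): "centre" ([column, row] in pixels, amid what is visible of it).
- robot.regions_of(query, camera): "mask" (400x640 bool, what is visible of it) and "centre" ([column, row] in pixels, amid what is visible of it).
The state is a dict: "time": time; "joint_positions": joint angles; "qd": joint speeds; "effort": joint torques, N m; "tcp_pos": TCP position; "orientation": TCP orientation; "ft_force": force on the tool from outside, world axes, zero at the start; "wrist_torque": the same for the moment, N m; "opening": finger opening in m; "gripper_force": force on a finger pad.
Only numpy, scipy, OpenCV 4.12 (cv2) and the standard library are available. Lean on these libraries where they do the work, as an engineer would, in place of code of your own. Each camera call takes 0.05 s, during which the arm holds its last target. There are 200 camera calls.

## Working session

There is one attempt and no reset: what is moved stays moved. The work goes in short steps, Python scripts to look and compute and a tool call to move; the robot and the scene stay as the last step left them, time stands still between calls to the robot, and variables do not carry over. Pictures are saved under pics/ and viewed, at most 10 in all, crops included, and the job is handed in when it is done.

Besides the shell and the picture viewer there is one more tool, called as name([rows], argument=value, ...), one row to a line, values as JSON. apply_moves: Moves the arm, as the interface text tells. Its arguments: {"type":"object","properties":{"motion":{"type":"array"},"grip_force":{"type":"number"}},"required":["motion"]}

```bash
mkdir -p pics; ls
cat > h.py <<'E'
import numpy as np,cv2
from plant import robot
def cal(n):
    c=robot.calibration(n);return np.array(c["camera_matrix"]),np.array(c["D"]),np.array(c["origin"]),np.array(c["rotation"])
def ray(n,px):
    K,D,o,R=cal(n);u=cv2.undistortPoints(np.array([[px]],float),K,D)[0,0]
    d=R@np.array([u[0],-u[1],-1]);return o,d/np.linalg.norm(d)
def at_z(n,px,z):
    o,d=ray(n,px);return o+d*(z-o[2])/d[2]
def tri(p1,p2):
    o1,d1=ray("side",p1);o2,d2=ray("top",p2)
    A=np.stack([d1,-d2],1);t=np.linalg.lstsq(A,o2-o1,rcond=None)[0]
    a=o1+t[0]*d1;b=o2+t[1]*d2;return (a+b)/2,np.linalg.norm(a-b)
def proj(n,P):
    K,D,o,R=cal(n);q=(np.atleast_2d(P)-o)@R;q=q*[1,-1,-1]
    return cv2.projectPoints(q,np.zeros(3),np.zeros(3),K,D)[0][:,0]
E
python3 - <<'E'
from h import *
np.set_printoptions(precision=4,suppress=True)
for n in("side","top"):
    im=robot.grab_frame(n);cv2.imwrite(f"pics/{n}0.png",im[...,::-1]); print(n,cal(n)[2],cal(n)[3].tolist())
r={}
for q in["shaker","bridge","compartment","cover","tin","rear_rib","front_rib","start_lever","lever_ball","red_jar","amber_jar","cup"]:
    for n in("side","top"):
        l=robot.recognise(q,n);r[q,n]=l
        print(q,n,[(np.round(a["centre"],1).tolist(),round(a["confidence"],2)) for a in l[:2]])
    if r[q,"side"] and r[q,"top"]: print("   ",*tri(r[q,"side"][0]["centre"],r[q,"top"][0]["centre"]))
print(robot.state())
E
```

```text
pics
side [ 0.3655 -0.8004  0.6281] [1.0520987578002319, -0.02046491130635908, -0.2418685512694308]
top [0.3923 0.0153 1.0695] [0.1863492763340604, 0.014537096956280138, -1.5716222740676828]
shaker side [([303.1, 242.8], 0.65)]
shaker top [([331.1, 216.7], 0.81)]Traceback (most recent call last):
  File "<stdin>", line 10, in <module>
  File "h.py", line 12, in tri
    A=np.stack([d1,-d2],1);t=np.linalg.lstsq(A,o2-o1,rcond=None)[0]
    axis = normalize_axis_index(axis, result_ndim)
numpy.exceptions.AxisError: axis 1 is out of bounds for array of dimension 1
```

```bash
sed -i 's/^import numpy as np,cv2/import numpy as np,cv2\nfrom scipy.spatial.transform import Rotation as Ro/; s/np.array(c\["rotation"\])/Ro.from_euler("xyz",c["rotation"]).as_matrix()/' h.py
python3 - <<'E'
from h import *
np.set_printoptions(precision=4,suppress=True)
r={}
for q in["shaker","bridge","compartment","cover","tin","rear_rib","front_rib","start_lever","lever_ball","red_jar","amber_jar","cup"]:
    for n in("side","top"):
        l=robot.recognise(q,n);r[q,n]=l
        print(q,n,[(np.round(a["centre"],1).tolist(),round(a["confidence"],2)) for a in l[:2]])
    if r[q,"side"] and r[q,"top"]: print("   ",*tri(r[q,"side"][0]["centre"],r[q,"top"][0]["centre"]))
print(robot.state())
E
```

```text
shaker side [([303.1, 242.8], 0.65)]
shaker top [([331.1, 216.7], 0.81)]
    [0.5417 0.0071 0.0401] 0.011963415377012204
bridge side [([307.0, 243.4], 0.71), ([358.6, 222.3], 0.52)]
bridge top [([331.0, 219.6], 0.94), ([377.1, 173.0], 0.34)]
    [0.5432 0.0065 0.0367] 0.004194133330912513
compartment side [([305.1, 243.0], 0.55)]
compartment top [([327.1, 220.4], 0.88)]
    [0.5413 0.0162 0.0316] 0.0027601147119958543
cover side [([301.0, 242.0], 0.73)]
cover top [([359.9, 227.8], 0.93)]
    [ 0.5155 -0.0594  0.0909] 0.002858092310365267
tin side []
tin top [([294.6, 215.7], 0.71)]
rear_rib side [([299.8, 238.9], 0.7)]
rear_rib top [([360.9, 229.9], 0.85)]
    [ 0.5109 -0.061   0.1008] 0.005869991824305008
front_rib side [([300.8, 242.4], 0.95), ([354.9, 221.6], 0.72)]
front_rib top [([357.7, 224.3], 0.63)]
    [ 0.5201 -0.0543  0.0864] 0.005250975622969701
start_lever side [([357.1, 222.7], 0.92)]
start_lever top [([376.6, 175.9], 0.79), ([438.4, 230.2], 0.25)]
    [ 0.6276 -0.0949  0.1482] 0.010039851639643882
lever_ball side [([356.1, 225.4], 0.93)]
lever_ball top [([378.9, 174.1]
[... 248 characters left out ...]

amber_jar top [([436.7, 230.7], 0.83)]
    [ 0.5125 -0.2486  0.0373] 0.001446328805109084
cup side [([293.0, 174.2], 0.55)]
cup top [([194.7, 209.6], 0.67)]
    [0.5672 0.3327 0.0655] 0.01021012162000385
{'time': 1.4, 'joint_positions': array([-1.3611,  0.0872,  1.3707,  0.    ,  1.6836, -0.103 ]), 'qd': array([ 0.    ,  0.0025, -0.0009,  0.0001, -0.0007,  0.0012]), 'effort': array([ -0.0004, -35.1723, -31.3452,  -0.0002,   0.0004,   0.    ]), 'tcp_pos': array([ 0.1693, -0.5233,  0.2503]), 'orientation': array([ 3.1416, -0.    ,  0.3127]), 'ft_force': array([-0.0458, -0.3672,  0.0637]), 'wrist_torque': array([-0.0367,  0.0263,  0.0056]), 'gripper_force': 0.0, 'opening': 0.08507231115648767}
```

View pics/side0.png

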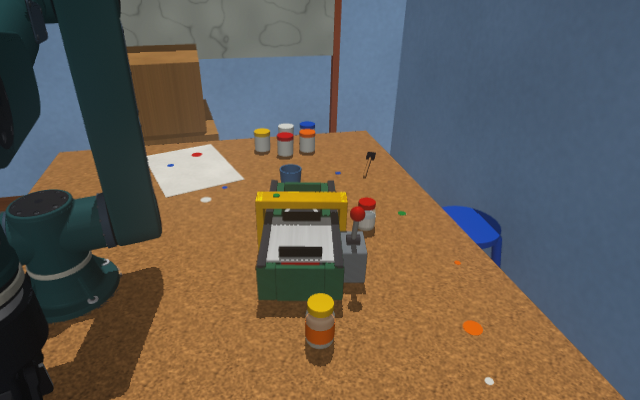

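View pics/top0.png

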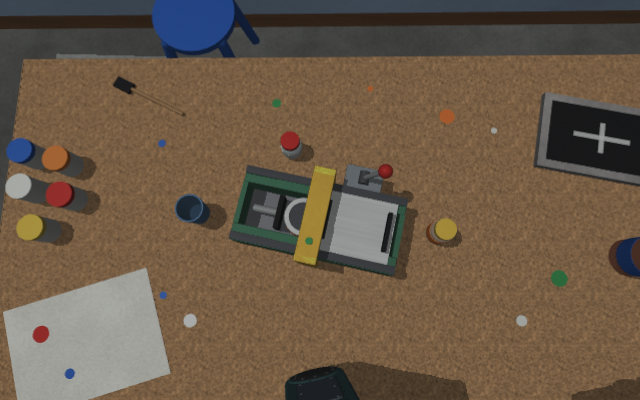

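Run:
```python
import cv2
a=cv2.imread("pics/top0.png")[150:290,225:425];b=cv2.imread("pics/side0.png")[180:310,245:385]
cv2.imwrite("pics/c1.png",cv2.resize(a,None,fx=4,fy=4,interpolation=cv2.INTER_CUBIC))
cv2.imwrite("pics/c2.png",cv2.resize(b,None,fx=4,fy=4,interpolation=cv2.INTER_CUBIC))
```

```text
(no output)
```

View pics/c1.png

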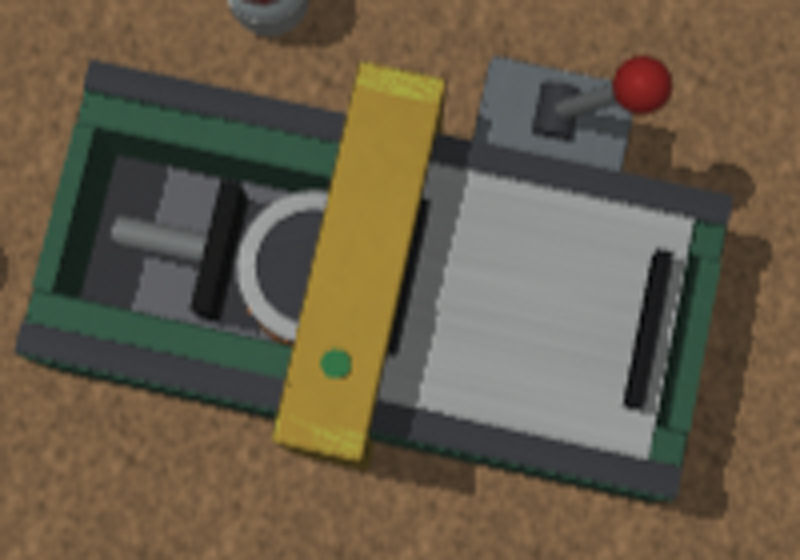

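View pics/c2.png

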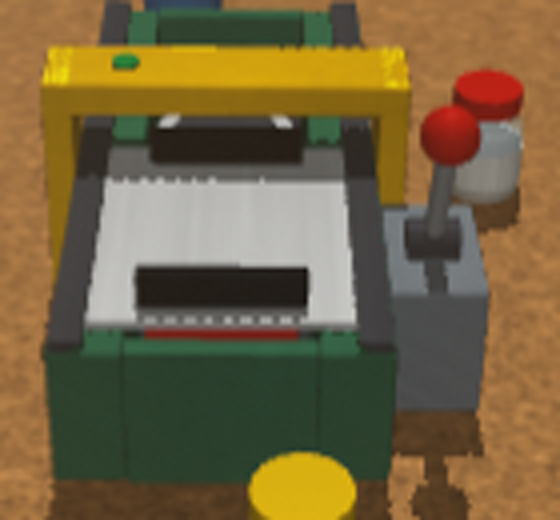

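```bash
cat > fit.py <<'E'
from h import *
from scipy.optimize import least_squares
np.set_printoptions(precision=4,suppress=True)
T=lambda u,v:[u/4-.375+225,v/4-.375+150]
S=lambda u,v:[u/4-.375+245,v/4-.375+180]
s182=.09+.1*np.cos(.4); yb=-.09-.1*np.sin(.4)
F=[("top",T(642,85),[.118,yb,s182],0,"ball"),("side",S(450,136),[.118,yb,s182],0,"ball"),
("top",T(362,63),[.108,.025,.152],0,"br fl"),("top",T(444,78),[.108,-.025,.152],0,"br fr"),("top",T(276,442),[-.108,.025,.152],0,"br nl"),
("top",T(92,62),[.09,.185,.095],0,"sh fl"),("top",T(733,195),[.09,-.2,.095],0,"sh fr"),
("side",S(42,85),[-.108,-.025,.152],0,"br s nl"),("side",S(410,85),[.108,-.025,.152],0,"br s fr"),
("top",T(655,252),[.045,-.065,.122],1,"rib"),("top",T(626,404),[-.045,-.065,.122],1,"rib"),
("side",S(137,268),[-.045,-.065,.122],1,"rib"),("side",S(308,267),[.045,-.065,.122],1,"rib")]
def P(p):
    R=Ro.from_euler("z",p[2]).as_matrix()
    return [R@(np.array(f[2])+[0,p[3]*f[3],0])+[p[0],p[1],0] for f in F]
def res(p): return np.concatenate([proj(f[0],X)[0]-f[1] for f,X in zip(F,P(p))])
if __name__=="__main__":
    q=least_squares(res,[.54,0,-.2,-.09],loss="soft_l1");print(q.x)
    for f,e in zip(F,res(q.x).reshape(-1,2)): print(f[0],f[4],e)
    # pad, tin
    R=Ro.from_euler("z",q.x[2]).as_matrix()
    for nm,px,z in[("padR top",T(243,185),.08),("padR bot",T(220,315),.08),("tin left edge",T(238,265),.068),("tin bottom edge rim",T(290,340),.068),("rib back side?",T(655,252),.122)]:
        print(nm,(at_z("top",px,z)-[q.x[0],q.x[1],0])@R)
    for nm,v in[("ball",[.118,yb,s182]),("rear rib",[0,-.07+q.x[3],.122]),("far",[.09,.185,.095])]:
        print(nm,R@v+[q.x[0],q.x[1],0])
    print("ball tri",*tri(S(450,136),T(642,85)))
E
python3 fit.py
```

```text
[ 0.537   0.042  -0.2119 -0.094 ]
top ball [ 0.2857 -0.1023]
side ball [-0.2649 -0.421 ]
top br fl [-0.5849 -0.6914]
top br fr [0.9452 0.041 ]
top br nl [-0.5904  0.3764]
top sh fl [-0.0184 -0.203 ]
top sh fr [ 0.5476 -0.4485]
side br s nl [-1.3175 -0.1798]
side br s fr [-0.1995  0.0936]
top rib [ 0.7409 -1.4636]
top rib [ 0.5969 -0.059 ]
side rib [-0.6811 -1.2549]
side rib [-0.05   -1.0246]
padR top [0.0383 0.0828 0.08  ]
padR bot [-0.0399  0.0785  0.08  ]
tin left edge [-0.0074  0.0765  0.068 ]
tin bottom edge rim [-0.0445  0.0364  0.068 ]
rib back side? [ 0.0414 -0.158   0.122 ]
ball [ 0.6252 -0.1089  0.1821]
rear rib [ 0.5025 -0.1184  0.122 ]
far [0.6639 0.2039 0.095 ]
ball tri [ 0.6257 -0.1085  0.1807] 0.0006382400381975122
```

apply_moves([
  [0,0,0,0,0,0.175,0],
  [0,0,0,0,0,0.175,0],
  [0,0,0,0,0,0.175,0],
])

```text
time: 1.78
tcp_pos: [0.1693, -0.5233, 0.2503]
orientation: [3.142, -0.0, -0.218]
ft_force: [0.3, 0.5, 0.5]
opening: 0.043
gripper_force: 0.0
```

apply_moves([
  [24,-46,0,0,0,0,0],
  [24,-46,0,0,0,0,0],
  [24,-46,0,0,0,0,0],
  [24,-46,0,0,0,0,0],
  [24,-46,0,0,0,0,0],
  [24,-46,0,0,0,0,0],
  [24,-46,0,0,0,0,0],
  [24,-46,0,0,0,0,0],
  [24,-46,0,0,0,0,0],
  [24,-46,0,0,0,0,0],
])

```text
time: 3.02
tcp_pos: [0.5017, -0.1227, 0.2505]
orientation: [3.141, -0.001, -0.212]
ft_force: [0.5, -1.4, -0.0]
opening: 0.0426
gripper_force: 0.0
```

```bash
cat > st.py <<'E'
from h import *
np.set_printoptions(precision=4,suppress=True)
R=Ro.from_euler("z",-.2119).as_matrix();o=np.array([.537,.042,0])
s=robot.state();print("t",s["time"],"shaker xyz",(s["tcp_pos"]-o)@R,"rpy",s["orientation"],"F shaker",s["ft_force"]@R,"op",s["opening"],s["gripper_force"])
E
python3 st.py; python3 -c "
from h import *
for n in('top','side'): cv2.imwrite(f'pics/{n}1.png',robot.grab_frame(n)[120:320,200:460,::-1].repeat(3,0).repeat(3,1)[:600,:780])"
```

```text
t 3.025 shaker xyz [ 0.0001 -0.1685  0.2505] rpy [ 3.1412 -0.0008 -0.2121] F shaker [ 0.7468 -1.2868 -0.0446] op 0.042587426833804856 0.0
```

View pics/side1.png

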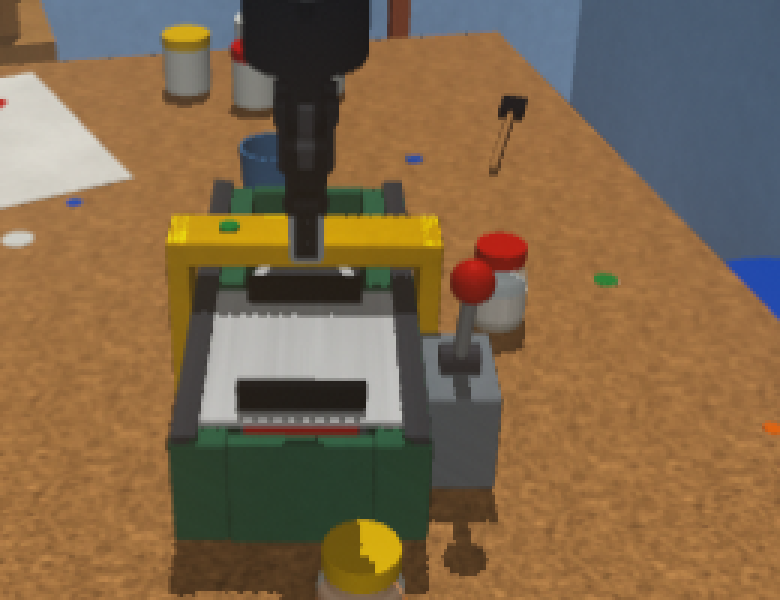

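apply_moves([
  [0,-4,30,0,0,0,0],
  [0,0,30,0,0,0,0],
  [0,0,30,0,0,0,0],
  [0,0,20,0,0,0,0],
  [0,0,10,0,0,0,0],
  [0,0,5,0,0,0,0],
  [0,0,0,0,0,0,0],
])

```text
time: 4.0
tcp_pos: [0.5018, -0.1206, 0.1258]
orientation: [3.141, -0.001, -0.212]
ft_force: [-1.1, 0.4, -0.2]
opening: 0.0429
gripper_force: 0.0
```

apply_moves([
  [0,0,0,0,0,0,-0.5],
  [0,0,0,0,0,0,-1],
  [0,0,0,0,0,0,-1],
  [0,0,0,0,0,0,-1],
  [0,0,0,0,0,0,-1],
  [0,0,0,0,0,0,-1],
], grip_force=40)

```text
time: 4.75
tcp_pos: [0.5023, -0.1196, 0.1264]
orientation: [-3.14, -0.002, -0.212]
ft_force: [0.2, 3.5, 6.1]
opening: 0.0084
gripper_force: 42.4
```

```bash
python3 st.py
```

```text
t 4.75 shaker xyz [ 0.0001 -0.1653  0.1264] rpy [-3.1402 -0.0019 -0.212 ] F shaker [-0.4958  3.4252  6.102 ] op 0.008391894172004675 42.43628203868866
```

apply_moves([
  [0,-3,0,0,0,0,-1],
  [0,-6,0,0,0,0,-1],
  [0,-6,0,0,0,0,-1],
  [0,-6,0,0,0,0,-1],
  [0,-6,0,0,0,0,-1],
  [0,-6,0,0,0,0,-1],
  [0,-6,0,0,0,0,-1],
  [0,-6,0,0,0,0,-1],
  [0,-6,0,0,0,0,-1],
  [0,-6,0,0,0,0,-1],
])

```text
time: 6.0
tcp_pos: [0.5137, -0.0683, 0.1264]
orientation: [3.133, -0.002, -0.214]
ft_force: [-2.0, -8.2, 4.7]
opening: 0.0088
gripper_force: 42.4
```

```bash
python3 st.py
```

```text
t 6.0 shaker xyz [ 0.0004 -0.1128  0.1264] rpy [ 3.1334 -0.0024 -0.2137] F shaker [-0.1895 -8.4206  4.667 ] op 0.00877354426743849 42.41155564785004
```

apply_moves([
  [0,-6,0,0,0,0,-1],
  [0,-6,0,0,0,0,-1],
  [0,-6,0,0,0,0,-1],
  [0,-6,0,0,0,0,-1],
  [0,-6,0,0,0,0,-1],
  [0,-6,0,0,0,0,-1],
  [0,-6,0,0,0,0,-1],
  [0,-3,0,0,0,0,-1],
  [0,0,0,0,0,0,-1],
])

```text
time: 7.12
tcp_pos: [0.5236, -0.0238, 0.1264]
orientation: [3.135, -0.003, -0.213]
ft_force: [-1.2, -5.4, 4.9]
opening: 0.0093
gripper_force: 42.4
```

```bash
python3 st.py;python3 -c "
from h import *
cv2.imwrite('pics/top2.png',robot.grab_frame('top')[120:320,200:460,::-1].repeat(3,0).repeat(3,1)[:600,:780])"
```

```text
t 7.125 shaker xyz [ 0.0007 -0.0671  0.1264] rpy [ 3.1349 -0.0031 -0.2132] F shaker [-0.036  -5.5398  4.8562] op 0.0092659151034165 42.416642904281616
```

View pics/top2.png

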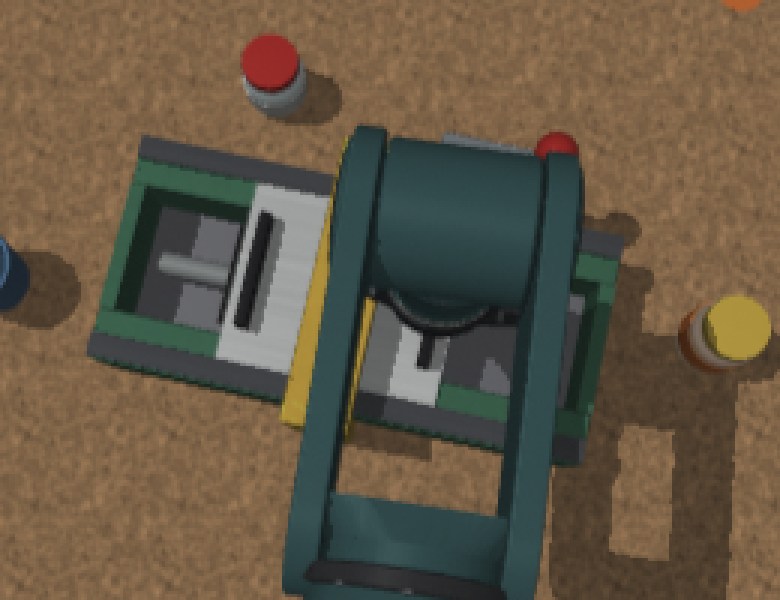

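apply_moves([
  [0,0,0,0,0,0,-0.4],
  [0,0,0,0,0,0,-0.4],
  [0,0,0,0,0,0,-0.4],
  [0,0,-20,0,0,0,-0.4],
  [0,0,-40,0,0,0,-0.4],
  [0,0,-40,0,0,0,-0.4],
  [0,0,0,0,0,0,-0.4],
])

```text
time: 8.05
tcp_pos: [0.5248, -0.02, 0.2289]
orientation: [-3.14, -0.007, -0.211]
ft_force: [0.2, -0.1, 0.7]
opening: 0.0254
gripper_force: 0.0
```

apply_moves([
  [0,-30,0,0,0,0,-0.3],
  [0,-40,0,0,0,0,-0.3],
  [0,-40,0,0,0,0,-0.3],
  [0,-30,0,0,0,0,-0.3],
  [0,0,0,0,0,0,-0.3],
])

```text
time: 8.68
tcp_pos: [0.5517, 0.1186, 0.2228]
orientation: [3.141, 0.004, -0.208]
ft_force: [0.0, 0.6, 0.3]
opening: 0.0299
gripper_force: 0.0
```

```bash
python3 st.py;python3 -c "
from h import *
cv2.imwrite('pics/side3.png',robot.grab_frame('side')[120:320,200:460,::-1].repeat(3,0).repeat(3,1)[:600,:780])
im=robot.grab_frame('top');cv2.imwrite('pics/top3.png',im[...,::-1])
for n in ('front_rib','rear_rib'):
  for a in robot.recognise(n,'top'): print(n,a,(at_z('top',a['centre'],.122)-[.537,.042,0])@Ro.from_euler('z',-.2119).as_matrix())"
```

```text
t 8.675 shaker xyz [-0.0017  0.078   0.2228] rpy [ 3.1414  0.0041 -0.2083] F shaker [-0.0859  0.5609  0.3015] op 0.029897971075938234 0.0
front_rib {'centre': [334.3, 221.3], 'confidence': 0.55} [-0.00298626 -0.04348322  0.122     ]
front_rib {'centre': [437.1, 231.0], 'confidence': 0.33} [ 0.023101   -0.27104246  0.122     ]
rear_rib {'centre': [336.6, 225.6], 'confidence': 0.55} [-0.01140251 -0.05048203  0.122     ]
```

View pics/side3.png

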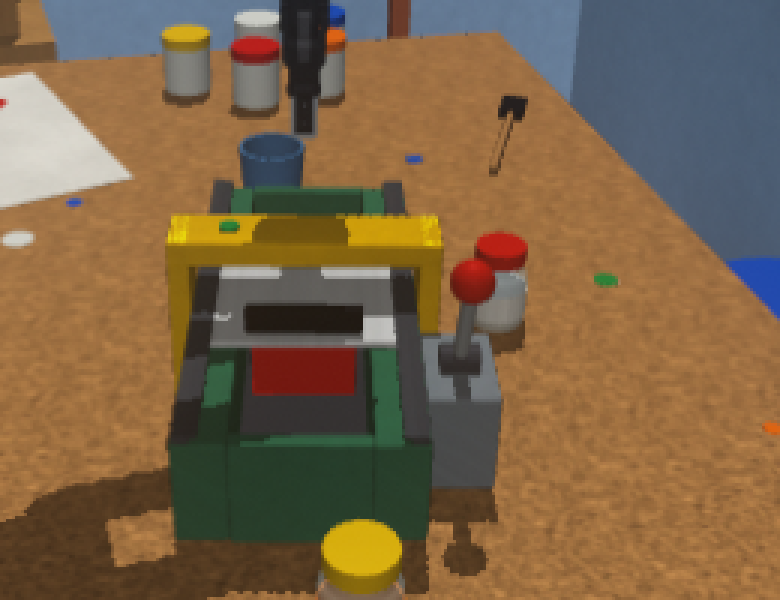

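```bash
python3 st.py;python3 -c "
from h import *
for c in((253,270),(267,213),(240,328)):
  print((at_z('top',[c[0]/3-.33+200,c[1]/3-.33+120],.122)-[.537,.042,0])@Ro.from_euler('z',-.2119).as_matrix())"
```

```text
t 8.875 shaker xyz [-0.0007  0.0752  0.2244] rpy [ 3.1409  0.0015 -0.2129] F shaker [-0.6567  0.5204  0.2516] op 0.030110687728353104 0.0
[-0.00062035  0.07271818  0.122     ]
[0.04421487 0.07219607 0.122     ]
[-0.04529798  0.07233065  0.122     ]
```

apply_moves([
  [0,2,30,0,0,0,-0.3],
  [0,0,30,0,0,0,-0.3],
  [0,0,20,0,0,0,-0.3],
  [0,0,10,0,0,0,-0.3],
  [0,0,5,0,0,0,-0.3],
  [0,0,0,0,0,0,-0.3],
])

```text
time: 9.62
tcp_pos: [0.5524, 0.1141, 0.1308]
orientation: [-3.141, -0.001, -0.213]
ft_force: [0.9, -0.3, -0.2]
opening: 0.0299
gripper_force: 0.0
```

```bash
python3 st.py
```

```text
t 9.625 shaker xyz [-0.0001  0.0737  0.1308] rpy [-3.1414 -0.0008 -0.2126] F shaker [ 0.8957 -0.0922 -0.2482] op 0.029913179271682067 0.0
```

apply_moves([
  [0,0,4,0,0,0,-1],
  [0,0,0,0,0,0,-1],
  [0,0,0,0,0,0,-1],
  [0,0,0,0,0,0,-1],
  [0,0,0,0,0,0,-1],
], grip_force=60)

```text
time: 10.25
tcp_pos: [0.5528, 0.1139, 0.1273]
orientation: [3.141, -0.002, -0.213]
ft_force: [-0.5, -3.5, 6.0]
opening: 0.0082
gripper_force: 61.1
```

apply_moves([
  [0,-3,0,0,0,0,-1],
  [0,-4,0,0,0,0,-1],
  [0,-4,0,0,0,0,-1],
  [0,-4,0,0,0,0,-1],
  [0,-4,0,0,0,0,-1],
  [0,-4,0,0,0,0,-1],
  [0,-4,0,0,0,0,-1],
  [0,-4,0,0,0,0,-1],
])

```text
time: 11.25
tcp_pos: [0.5592, 0.1426, 0.1273]
orientation: [3.138, -0.002, -0.213]
ft_force: [-0.1, -7.6, 6.6]
opening: 0.0084
gripper_force: 61.3
```

```bash
python3 st.py
```

```text
t 11.25 shaker xyz [0.0005 0.103  0.1273] rpy [ 3.1377 -0.0022 -0.2132] F shaker [ 1.5113 -7.4285  6.6209] op 0.008381446645920748 61.315412521362305
```

apply_moves([
  [0,-3,0,0,0,0,-1],
  [0,-3,0,0,0,0,-1],
  [0,-3,0,0,0,0,-1],
  [0,-3,0,0,0,0,-1],
  [0,-2,0,0,0,0,-1],
  [0,-2,0,0,0,0,-1],
  [0,-2,0,0,0,0,-1],
  [0,-2,0,0,0,0,-1],
])

```text
time: 12.25
tcp_pos: [0.5635, 0.1621, 0.1273]
orientation: [3.138, -0.002, -0.213]
ft_force: [-0.4, -8.0, 5.9]
opening: 0.0081
gripper_force: 61.3
```

apply_moves([
  [0,-1,0,0,0,0,-1],
  [0,-1,0,0,0,0,-1],
  [0,-1,0,0,0,0,-1],
  [0,-1,0,0,0,0,-1],
])

```text
time: 12.75
tcp_pos: [0.5642, 0.1654, 0.1273]
orientation: [3.137, -0.002, -0.213]
ft_force: [0.3, -9.0, 6.7]
opening: 0.0078
gripper_force: 61.3
```

```bash
python3 st.py
```

```text
t 12.75 shaker xyz [0.0007 0.1263 0.1273] rpy [ 3.1366 -0.0023 -0.2135] F shaker [ 2.1625 -8.7393  6.7454] op 0.007756501942358844 61.33718490600586
```

apply_moves([
  [0,-1,0,0,0,0,-1],
  [0,-1,0,0,0,0,-1],
  [0,-1,0,0,0,0,-1],
  [0,-1,0,0,0,0,-1],
])

```text
time: 13.25
tcp_pos: [0.5651, 0.1692, 0.1273]
orientation: [3.137, -0.002, -0.214]
ft_force: [-0.6, -9.0, 6.2]
opening: 0.0082
gripper_force: 61.3
```

apply_moves([
  [0,-1,0,0,0,0,-1],
  [0,-1,0,0,0,0,-1],
  [0,-1,0,0,0,0,-1],
])

```text
time: 13.62
tcp_pos: [0.5657, 0.1721, 0.1273]
orientation: [3.137, -0.002, -0.214]
ft_force: [-0.4, -8.9, 6.8]
opening: 0.0083
gripper_force: 61.3
```

apply_moves([
  [0,-1,0,0,0,0,-1],
  [0,-1,0,0,0,0,-1],
  [0,-1,0,0,0,0,-1],
])

```text
time: 14.0
tcp_pos: [0.5662, 0.1741, 0.1273]
orientation: [3.134, -0.002, -0.214]
ft_force: [-1.0, -12.5, 7.2]
opening: 0.0086
gripper_force: 61.5
```

apply_moves([
  [0,-1,0,0,0,0,-1],
  [0,0,0,0,0,0,-1],
])

```text
time: 14.25
tcp_pos: [0.5662, 0.1742, 0.1273]
orientation: [3.132, -0.002, -0.214]
ft_force: [-1.6, -14.0, 8.5]
opening: 0.0086
gripper_force: 61.5
```

apply_moves([
  [0,-1,0,0,0,0,-1],
  [0,0,0,0,0,0,-1],
])

```text
time: 14.5
tcp_pos: [0.5662, 0.1742, 0.1273]
orientation: [3.131, -0.001, -0.215]
ft_force: [-3.5, -15.9, 7.4]
opening: 0.008
gripper_force: 61.5
```

apply_moves([
  [0,-1,0,0,0,0,-1],
  [0,0,0,0,0,0,-1],
])

```text
time: 14.75
tcp_pos: [0.5662, 0.1743, 0.1273]
orientation: [3.129, -0.001, -0.215]
ft_force: [-3.6, -18.6, 10.1]
opening: 0.0082
gripper_force: 61.6
```

apply_moves([
  [0,-1,0,0,0,0,-1],
  [0,-1,0,0,0,0,-1],
  [0,0,0,0,0,0,-1],
])

```text
time: 15.12
tcp_pos: [0.5663, 0.1745, 0.1273]
orientation: [3.125, -0.001, -0.216]
ft_force: [-5.0, -22.5, 11.5]
opening: 0.0085
gripper_force: 61.8
```

apply_moves([
  [0,-1,0,0,0,0,-1],
  [0,0,0,0,0,0,-1],
  [0,0,0,0,0,0,-1],
])

```text
time: 15.5
tcp_pos: [0.5663, 0.1745, 0.1273]
orientation: [3.123, -0.0, -0.216]
ft_force: [-5.9, -24.5, 11.0]
opening: 0.008
gripper_force: 61.9
```

```bash
python3 st.py
```

```text
t 15.5 shaker xyz [0.0007 0.1357 0.1273] rpy [ 3.123  -0.0003 -0.2162] F shaker [ -0.5903 -25.2358  11.0201] op 0.008001496089033664 61.90669119358063
```

apply_moves([
  [0,0,0,0,0,0,-0.2],
  [0,0,0,0,0,0,-0.2],
  [0,0,0,0,0,0,-0.2],
  [0,0,0,0,0,0,-0.2],
])

```text
time: 16.0
tcp_pos: [0.5667, 0.1845, 0.1257]
orientation: [-3.141, 0.001, -0.211]
ft_force: [1.1, 0.2, 0.5]
opening: 0.0342
gripper_force: 0.0
```

```bash
python3 st.py
```

```text
t 16.0 shaker xyz [-0.0009  0.1455  0.1257] rpy [-3.1415  0.001  -0.2112] F shaker [1.0165 0.4512 0.5368] op 0.03420947242991958 0.0
```

apply_moves([
  [0,5,0,0,0,0,-0.2],
  [0,0,-15,0,0,0,-0.2],
  [0,0,-35,0,0,0,-0.2],
  [0,0,-40,0,0,0,-0.2],
  [0,0,-35,0,0,0,-0.2],
  [0,0,0,0,0,0,-0.2],
])

```text
time: 16.75
tcp_pos: [0.5678, 0.1793, 0.2572]
orientation: [-3.137, -0.009, -0.212]
ft_force: [-0.6, 0.9, 0.0]
opening: 0.0339
gripper_force: 0.0
```

apply_moves([
  [12,33,0,0,0,0,-1],
  [12,33,0,0,0,0,-1],
  [12,33,0,0,0,0,-1],
  [12,33,0,0,0,0,-1],
  [12,33,0,0,0,0,-1],
  [12,33,0,0,0,0,-1],
  [12,33,0,0,0,0,-1],
  [12,33,0,0,0,0,-1],
  [12,33,0,0,0,0,-1],
  [12,33,0,0,0,0,-1],
])

```text
time: 18.0
tcp_pos: [0.6135, -0.17, 0.2502]
orientation: [-3.141, 0.002, -0.212]
ft_force: [1.0, -0.2, -0.5]
opening: -0.0004
gripper_force: 0.0
```

```bash
python3 st.py;python3 -c "
from h import *
a=robot.grab_frame('side')[150:320,220:400,::-1];b=robot.grab_frame('top')[150:320,220:400,::-1]
cv2.imwrite('pics/both4.png',cv2.resize(np.hstack([a,b]),(792,374),interpolation=cv2.INTER_CUBIC))"
```

```text
t 18.0 shaker xyz [ 0.1194 -0.1911  0.2502] rpy [-3.1412  0.0017 -0.2122] F shaker [ 1.006   0.0034 -0.5188] op -0.00036763433465935045 0.0
```

View pics/both4.png

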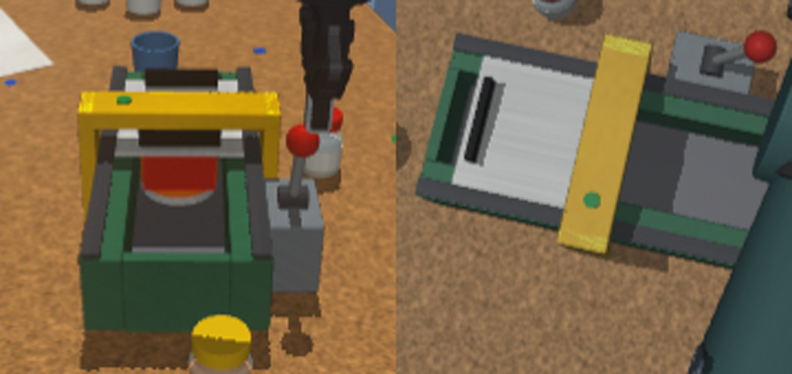

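apply_moves([
  [0,0,25,0,0,0,-1],
  [0,0,25,0,0,0,-1],
  [0,0,16,0,0,0,-1],
  [0,0,0,0,0,0,-1],
])

```text
time: 18.6
tcp_pos: [0.6129, -0.1682, 0.1831]
orientation: [-3.141, 0.004, -0.212]
ft_force: [-0.2, -0.7, 0.2]
opening: 0.0003
gripper_force: 0.0
```

apply_moves([
  [0,-5,0,0,0,0,-1],
  [0,-5,0,0,0,0,-1],
  [0,-5,0,0,0,0,-1],
  [0,-5,0,0,0,0,-1],
  [0,-5,0,0,0,0,-1],
  [0,-5,0,0,0,0,-1],
  [0,-5,0,0,0,0,-1],
  [0,-5,0,0,0,0,-1],
])

```text
time: 19.6
tcp_pos: [0.6226, -0.1309, 0.1865]
orientation: [3.139, -0.002, -0.213]
ft_force: [-0.4, -4.5, 2.7]
opening: 0.0003
gripper_force: 2.0
```

```bash
python3 st.py
```

```text
t 19.6 shaker xyz [ 0.1201 -0.151   0.1865] rpy [ 3.1395 -0.0023 -0.2132] F shaker [ 0.5228 -4.4795  2.7094] op 0.00030688889185631493 2.047395184636116
```

apply_moves([
  [0,-6,0,0,0,0,-1],
  [0,-6,0,0,0,0,-1],
  [0,-6,0,0,0,0,-1],
  [0,-6,0,0,0,0,-1],
  [0,-6,0,0,0,0,-1],
  [0,-6,0,0,0,0,-1],
  [0,-6,0,0,0,0,-1],
  [0,-6,0,0,0,0,-1],
  [0,-6,0,0,0,0,-1],
  [0,-5,0,0,0,0,-1],
])

```text
time: 20.85
tcp_pos: [0.6347, -0.072, 0.1846]
orientation: [3.141, 0.001, -0.212]
ft_force: [1.1, -4.0, -0.4]
opening: -0.0003
gripper_force: 2.2
```

```bash
python3 st.py
```

```text
t 20.85 shaker xyz [ 0.1195 -0.0909  0.1846] rpy [ 3.1411  0.0006 -0.2123] F shaker [ 1.9129 -3.6559 -0.4149] op -0.0002846318392015598 2.191111296415329
```

apply_moves([
  [0,-3,0,0,0,0,-1],
  [0,-3,0,0,0,0,-1],
  [0,-2,0,0,0,0,-1],
  [0,0,0,0,0,0,-1],
])

```text
time: 21.35
tcp_pos: [0.636, -0.0648, 0.1836]
orientation: [3.14, 0.002, -0.213]
ft_force: [1.2, -5.1, -2.2]
opening: -0.0
gripper_force: 2.6
```

apply_moves([
  [0,-2,0,0,0,0,-1],
  [0,-2,0,0,0,0,-1],
  [0,0,0,0,0,0,-1],
])

```text
time: 21.72
tcp_pos: [0.6364, -0.0618, 0.1833]
orientation: [3.139, 0.003, -0.213]
ft_force: [0.7, -6.8, -3.1]
opening: -0.0003
gripper_force: 3.5
```

apply_moves([
  [0,-2,0,0,0,0,-1],
  [0,-2,0,0,0,0,-1],
  [0,0,0,0,0,0,-1],
])

```text
time: 22.1
tcp_pos: [0.6365, -0.0615, 0.1833]
orientation: [3.132, 0.004, -0.216]
ft_force: [-1.2, -15.2, -3.3]
opening: 0.0
gripper_force: 7.5
```

apply_moves([
  [0,-2,0,0,0,0,-1],
  [0,-1,0,0,0,0,-1],
  [0,0,0,0,0,0,-1],
])

```text
time: 22.48
tcp_pos: [0.6365, -0.0612, 0.1833]
orientation: [3.127, 0.004, -0.218]
ft_force: [-3.5, -19.7, -2.5]
opening: 0.0001
gripper_force: 10.5
```

```bash
python3 st.py;python3 -c "
from h import *
im=robot.grab_frame('side');h=cv2.cvtColor(im,cv2.COLOR_RGB2HSV)
m=((h[...,0]<6)|(h[...,0]>174))&(h[...,1]>170)&(h[...,2]>90);m=m.astype(np.uint8)
n,l,s,c=cv2.connectedComponentsWithStats(m)
print([(s[i],c[i]) for i in range(1,n) if s[i,4]>20])
R=Ro.from_euler('z',-.2119).as_matrix()
for a in(0,.4,.7,.74,.8): print(a,proj('side',R@[.118,-.09+.1*np.sin(a-.4),.09+.1*np.cos(a-.4)]+[.537,.042,0]))"
```

```text
t 22.475 shaker xyz [ 0.119  -0.08    0.1833] rpy [ 3.1272  0.0039 -0.2181] F shaker [  0.6775 -20.0208  -2.5044] op 0.00014870269753867915 10.46126514673233
[(array([277, 133,  16,   8, 108], dtype=int32), array([284.65740741, 136.2962963 ])), (array([192, 153,   9,   3,  24], dtype=int32), array([196.125     , 154.04166667])), (array([348, 191,   3,  10,  26], dtype=int32), array([349.11538462, 195.19230769])), (array([362, 197,  14,  13, 149], dtype=int32), array([367.87248322, 203.45637584])), (array([285, 222,  33,  14, 454], dtype=int32), array([301.28193833, 228.47136564]))]
0 [[356.8676193  213.19643317]]
0.4 [[355.14930128 200.61354167]]
0.7 [[353.62850735 195.76446278]]
0.74 [[353.42103396 195.43189323]]
0.8 [[353.11005012 195.07055025]]
```

apply_moves([
  [0,6,0,0,0,0,-1],
  [0,6,0,0,0,0,-1],
  [0,8,0,0,0,0,-1],
  [0,10,0,0,0,0,-1],
  [0,15,0,0,0,0,-1],
  [0,20,0,0,0,0,-1],
  [0,25,0,0,0,0,-1],
  [0,30,0,0,0,0,-1],
  [0,25,-30,0,0,0,-1],
  [0,0,-50,0,0,0,-1],
])

```text
time: 23.78
tcp_pos: [0.607, -0.1971, 0.263]
orientation: [-3.139, 0.005, -0.215]
ft_force: [0.6, 0.1, -0.3]
opening: -0.0002
gripper_force: 0.0
```

apply_moves([
  [0,40,0,0,0,0,-1],
  [0,40,0,0,0,0,-1],
  [0,0,0,0,0,0,-1],
  [0,0,0,0,0,0,-1],
  [0,0,0,0,0,0,-1],
])

```text
time: 24.4
tcp_pos: [0.5917, -0.2726, 0.2653]
orientation: [-3.141, -0.0, -0.211]
ft_force: [-0.0, 0.7, 0.2]
opening: -0.0
gripper_force: 0.0
```

```bash
python3 st.py;python3 -c "
from h import *
a=robot.grab_frame('side')[150:360,220:400,::-1];b=robot.grab_frame('top')[120:330,180:460,::-1]
cv2.imwrite('pics/both5.png',cv2.resize(np.hstack([a,b]),(782,357),interpolation=cv2.INTER_CUBIC))"
```

```text
t 24.4 shaker xyz [ 0.1196 -0.296   0.2653] rpy [-3.1408 -0.0003 -0.2107] F shaker [-0.1706  0.7084  0.1693] op -2.4817620628179674e-05 0.0
```

View pics/both5.png

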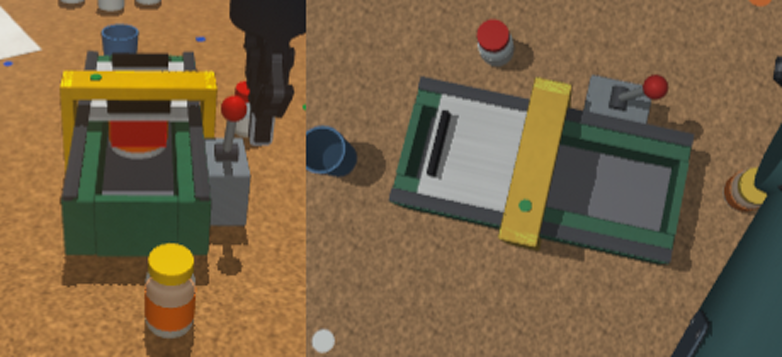

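The picture shows the cover closed over the tin with the flange against it. The lever is back at rest, with its ball at (234,108) in the side half and (655,87) in the top half. The jars and the cup are standing in place.

```bash
python3 -c "
from plant import robot
print(robot.finish_job())"
```

```text
the job is handed in; nothing more can be done
None
```

I clamped the tin with about 25 N on the cover, swung the start lever to its stop and let it spring back, left the jars and cup standing, and handed the job in at about 24 s; no verdict was returned.

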